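# Run down the loose wing nut of a flower press

### The job

The flower press is almost closed: its three steel wing nuts are tight, but the red plastic one is still loose. Run the red wing nut down clockwise, by stroking its wings round with a fingertip, until it stops against its washer; do not take the nut or a wing between the fingers. Do not lift the press or shove it out of place, and leave the things round it alone.

Things in the scene. Friction and masses are not known exactly. Their poses are not given: they have to be found in the camera images.
- press: bamboo flower press, loose on four rubber feet, 2 to 2.5 kg (slides if pushed with some 9 to 18 N). Two square boards 170 x 170 x 20 mm with a card stack between; upper face 89 mm above the table. Origin: centre of underside; z up, x, y along the edges; it may face any way. Four bolts 62 mm from the centre in x and y: the red nut's at +x, +y; the others have tight steel nuts that do not turn.
- nut (a point): on the red plastic nut's axis at the top of its hub, 11 mm above its underside; turns and sinks with it; z up, wings along +x and -x. Hub 19 mm wide at the foot, 15 at the top. Wings: upright round ears 17 mm across, 4 mm thick (in y), centres 17.5 mm from the axis and 4.5 mm above this point: 52 mm tip to tip, tops 13 mm above this point. Seated, this point is 102 mm above the table.
- red_nut (a joint): how far the red nut is unscrewed, rad: 0 = down on its washer (hard stop), grows anticlockwise seen from above, rising 1.25 mm a turn. Starts about 1.3 to 2.4 turns up, turns easily (0.02 N m, 1 to 2 N at a wing), does not spin on by itself and stays where it is left.
- bolt_tip (a point): centre of the top end of the 8 mm wide bolt that carries the red nut; fixed to the press, 121 mm above the table, so it sticks up 19 mm above the hub of the seated nut. The other three bolts and their steel nuts are of the same size. The washer under each nut is 24 mm wide and 2 mm thick.
- tumbler: empty glass tumbler, 72 mm wide at the rim, 105 mm high, loose, near the press. Origin: centre of its underside, z up
- sharpener: blue plastic pencil sharpener, 46 x 30 x 46 mm (x, y, z), loose, near the press. Origin: centre of its underside, z up
- punch: steel two-hole punch, about 85 x 105 x 60 mm (x, y, z), loose, near the press. Origin: centre of its underside, z up
- bamboo_box: small bamboo box with a closed sliding lid, 110 x 66 x 44 mm (x, y, z), loose, near the press. Origin: centre of its underside, z up
Things that resemble listed ones, but are neither listed nor needed, are in the scene too. Of the things that look like the press, the larger one is meant.

How it is judged (in metres and radians):
At the end, for the whole second after the job is handed in: The red nut is down on its washer to within 0.35 rad (a twentieth of a turn); the press lies still and flat within 30 mm of where it was, bolt included; tumbler, sharpener, punch and box stand within 20 mm of where they were, the tumbler upright (value of joint red_nut below 0.35 rad and distance of each of press, bolt_tip from where it was at the start of the episode below 0.03 m and angle between press's own z axis and vertical below 0.05 rad and linear speed of press below 0.01 m/s and distance of each of tumbler, sharpener, punch, bamboo_box from where it was at the start of the episode below 0.02 m and angle between tumbler's own z axis and vertical below 0.1 rad); the robot touches nothing.
It fails at once if the nut or one of its wings is taken between the fingers (grasp point down at the nut, in the plane of its wings) (x of the grasp point in the frame of nut between -0.032 and 0.032 m and y of the grasp point in the frame of nut between -0.004 and 0.004 m and z of the grasp point in the frame of nut below 0.027 m).
It fails at once if the press is shoved more than 30 mm out of place (distance of any of press, bolt_tip from where it was at the start of the episode above 0.03 m).
It fails at once if the press is lifted or tipped (height (world z) of press above 0.008 m or angle between press's own z axis and vertical above 0.08 rad).
It fails at once if a bystander is pushed, carried or lifted more than 20 mm (distance of any of tumbler, sharpener, punch, bamboo_box from where it was at the start of the episode above 0.02 m).
It fails at once if the tumbler is tipped (angle between tumbler's own z axis and vertical above 0.35 rad).
It also fails if it takes over 70 s, if anything falls off the work surface, if the arm or the gripper's body presses on something with over 40 N, if the wrist force passes 120 N, or if a joint passes its speed limit or range.

### The arm

A 6-joint arm with a two-finger parallel gripper is mounted at the origin on the work surface. World frame = base frame: x ahead of the robot, y to its left, z up, the work surface at z = 0. Lengths are in mm, angles in rad, forces in N, time in s.
With the tool pointing down it reaches from about 275 to 1000 mm from the base axis. Payload 8.4 kg.
Tool frame: the origin (TCP) lies on the centre line of the jaws, within the pads' length; the fingertips stand 22 mm ahead of it and the grasp point (between the pads) lies 3 mm ahead of it; z points along the fingers, x is the direction in which the jaws open and shut, and the axes are right-handed (so a half turn about z gives the same grasp; the last joint's range is limited). The gripper opens to 85 mm and grips with 20 to 120 N. Pads are 22 mm wide; open, the fingers measure 114 mm over their backs; the gripper's body (76 mm by 85 mm) begins 54 mm behind the grasp point. The pads swing forward as they close: fully open they stand 13 mm farther back than shut.
Start: joints at [-1.284, 0.353, 1.633, -0, 1.155, -0.002], TCP at [178, -599.119, 253.281] pointing down, gripper open.
Joint ranges: [-2.63, 2.63], [-0.92, 2.1], [0.06, 2.66], [-1.3, 4.44], [0, 2.69], [-3.02, 3.02]. Speed limits (rad/s): [2.22, 2.22, 2.79, 3.14, 3.14, 3.14].

### API

Orientations are given as [roll, pitch, yaw] about the fixed x, y, z axes, in that order (R = Rz(yaw) Ry(pitch) Rx(roll)).
In Python, from rig import status, viewer, job gives the robot as it stands.
- The arm moves only by the tool send_rows, never from a script. Its argument "plan" is a list of rows, each a list of 3 entries, a list of its own where there are three numbers: the shift along the tool's x, y, z in m, then the turn, a rotation vector about the tool's x, y, z in rad, then the opening, from -1 (shut) to 1 (fully open). In form: [[[x, y, z], [rx, ry, rz], jaw], ...]. A call has exactly 5 rows; each row is the pose to reach, as a shift and turn from the pose measured when the call began, along the tool's axes at that moment; what a row does not reach only later rows make up. A row lasts 1/12 s, in which the tool goes at most 41.7 mm and 7.16 degrees, less where a joint would pass 70% of its speed; a pose out of reach is approached as far as the arm can. A call with a gripper value outside its range is refused whole. The fingers move at their own pace and stop on an object; "squeeze" is the grip in N (left out, the last holds). Time passes only in rows, so rows that repeat a pose let the fingers close, or fill a call up. It gives the time, the measured TCP pose, the force and the opening at its end, in the units of the state.
- status.sense(): the state, without advancing time (a new reading comes with each control period).
- viewer.grab_frame(name): name is "scene" or "top"; returns the picture (384x512x3 uint8, red, green, blue); there is no depth.
- viewer.camera_params(name): a dict with "intrinsics" (3x3 intrinsics, pixels), "xyz" and "orientation" of the camera in the world. Camera axes: x right, y down, z forward; pixel columns grow to the right and rows downward; lengths in mm; the calibration is good to about 2 mm. A picture is of the moment at which its call begins. camera_params takes no time and is no camera call.
- job.sign_off(): hands the job in, once; it reports no verdict.
Trained networks look in the newest picture that a camera, given by its name, has taken for a name from the list of things; names that differ only in an ending like _2 or _b are one class to them, and where a whole thing is asked for, a point or a joint stands for the part that bears it (a point fixed in the world has none). Each returns a list of dicts, best first, with "p" (0 to 1); they miss things now and then, are a little off and sometimes report something else, mostly with a low value. They report only what shows in the picture. A call takes as long as a camera call. They do not tell look-alikes from the thing itself.
- viewer.cut_out(label, camera): "mask" (384x512 bool, what is visible of it) and "extent" ([left, top, width, height] in pixels, round what is visible of it).
The state is a dict: "clock": time; "qpos": joint angles; "qvel": joint speeds; "joint_efforts": joint torques, N m; "eef_pos": TCP position; "tcp_rot": TCP orientation; "contact_force": force on the tool from outside, world axes, zero at the start; "wrist_torque": the same for the moment, N m; "opening": opening from 0.0 (shut) to 1.0 (fully open).
Only numpy, scipy, OpenCV 4.12 (cv2) and the standard library are available. Lean on these libraries where they do the work, as an engineer would, in place of code of your own. Each camera call takes 0.05 s, during which the arm holds its last target.

## Working session

There is one attempt and no reset: what is moved stays moved. The work goes in short steps, Python scripts to look and compute and a tool call to move; the robot and the scene stay as the last step left them, time stands still between calls to the robot, and variables do not carry over. Pictures are saved under pics/ and viewed, and the job is handed in when it is done.

Besides the shell and the picture viewer there is one more tool, called after "Call:" as name(argument=value, ...) on one line, values as JSON. send_rows: Moves the arm, as the interface text tells. Its arguments: {"type":"object","properties":{"plan":{"type":"array"},"squeeze":{"type":"number"}},"required":["plan"]}

```bash
mkdir -p pics; ls
python3 - <<'E'
from rig import status, viewer
import cv2
s=status.sense(); print(s)
for n in("scene","top"):
    im=viewer.grab_frame(n); cv2.imwrite(f"pics/{n}0.png",im[:,:,::-1]); print(n,viewer.camera_params(n))
E
```

```text
pics
{'clock': 0.0, 'qpos': array([-1.28438457e+00,  3.53621735e-01,  1.63416567e+00,  5.83424686e-06,
        1.15519483e+00, -2.41066816e-03]), 'qvel': array([-0.00164351, -0.00036553, -0.00103907, -0.00250799,  0.00101676,
       -0.0003301 ]), 'joint_efforts': array([ 7.90316280e-04, -6.05234957e+01, -3.42065299e+01,  7.03938582e-06,
        9.42388811e-03,  3.99236868e-06]), 'eef_pos': array([ 177.87978617, -598.67167912,  252.56466462]), 'tcp_rot': array([-3.14158397e+00,  1.38956140e-03, -1.28197625e+00]), 'contact_force': array([ 0.37630941, -0.04098258, -0.18343461]), 'wrist_torque': array([ 0.00667972, -0.01911235,  0.01092409]), 'opening': 0.9999003784394271}
scene {'intrinsics': array([[416.41083133,   0.        , 251.26186417],
       [  0.        , 416.41083133, 199.44274685],
       [  0.        ,   0.        ,   1.        ]]), 'xyz': array([967.25595775,  40.45880188, 784.58582883]), 'orientation': array([-2.57749793,  0.00355813,  1.57937039])}
top {'intrinsics': array([[348.58136578,   0.        , 253.8222417 ],
       [  0.        , 348.58136578, 189.41419569],
       [  0.        ,   0.        ,   1.        ]]), 'xyz': array([364.40317009,  47.04259663, 873.74092131]), 'orientation': array([-2.92398047e+00, -1.82182965e-03, -1.59668363e+00])}
```

View pics/scene0.png

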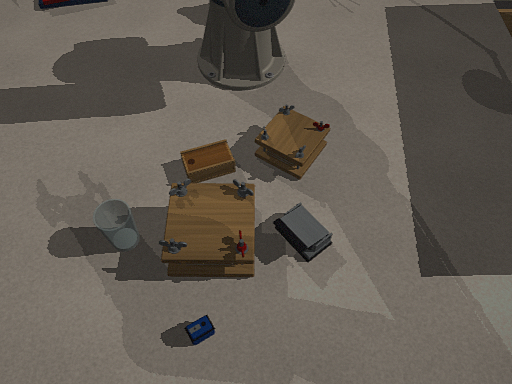

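View pics/top0.png

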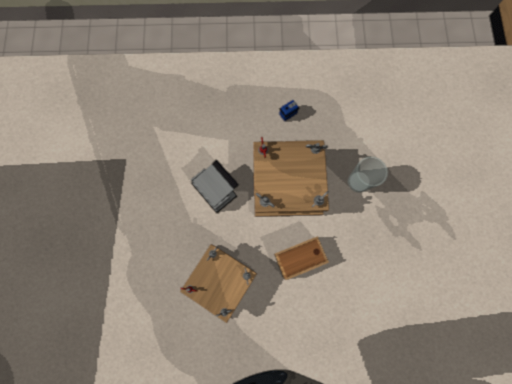

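The large press is at about (210,225) in the scene picture and (290,178) in the top one. Its red nut is at (241,243) scene and (264,148) top. The smaller press nearer the base is the look-alike. Next I'll zoom in and triangulate.

```bash
cat > h.py <<'E'
import numpy as np, cv2
from scipy.spatial.transform import Rotation as R
from rig import status, viewer
def cam(n):
    c=viewer.camera_params(n); return c['intrinsics'],np.array(c['xyz']),R.from_euler('xyz',c['orientation']).as_matrix()
def ray(n,uv):
    K,t,M=cam(n); d=M@np.linalg.solve(K,np.array([uv[0],uv[1],1.])); return t,d
def atz(n,uv,z):
    t,d=ray(n,uv); return t+d*(z-t[2])/d[2]
def proj(n,p):
    K,t,M=cam(n); q=(np.atleast_2d(p)-t)@M; q=q@K.T; return q[:,:2]/q[:,2:]
def tri(a,b):
    t1,d1=ray('scene',a);t2,d2=ray('top',b)
    d1=d1/np.linalg.norm(d1);d2=d2/np.linalg.norm(d2)
    s=np.linalg.lstsq(np.c_[d1,-d2],t2-t1,rcond=None)[0]
    p,q=t1+d1*s[0],t2+d2*s[1]; return (p+q)/2,np.linalg.norm(p-q)
def crop(n,cx,cy,w,h,f,name,im=None):
    if im is None: im=viewer.grab_frame(n)
    c=cv2.resize(np.ascontiguousarray(im[cy-h:cy+h,cx-w:cx+w,::-1]),None,fx=f,fy=f,interpolation=cv2.INTER_CUBIC)
    cv2.imwrite('pics/'+name,c)
E
python3 - <<'E'
from h import *
print(atz('scene',(241,243),105),atz('top',(264,148),105))
a=viewer.grab_frame('scene');b=viewer.grab_frame('top')
def red(im,box):
    x0,y0,x1,y1=box; s=im[y0:y1,x0:x1].astype(int); m=(s[...,0]>80)&(s[...,0]>2.2*s[...,1])&(s[...,0]>2.2*s[...,2])
    v,u=np.nonzero(m); return u+x0,v+y0
for n,im,box in(('scene',a,(220,220,262,265)),('top',b,(245,130,285,165))):
    u,v=red(im,box); print(n,len(u),u.mean(),v.mean(),u.min(),u.max(),v.min(),v.max())
x=cv2.resize(np.ascontiguousarray(a[215:275,200:270,::-1]),None,fx=8,fy=8,interpolation=cv2.INTER_CUBIC);cv2.imwrite('pics/s1.png',x)
x=cv2.resize(np.ascontiguousarray(b[125:225,240:340,::-1]),None,fx=6,fy=6,interpolation=cv2.INTER_CUBIC);cv2.imwrite('pics/t1.png',x)
E
```

```text
[630.82183728  16.56558899 105.        ] [632.042671    15.09453198 105.        ]
scene 38 242.76315789473685 245.23684210526315 239 246 231 254
top 27 262.6296296296296 149.85185185185185 260 265 141 155
```

View pics/s1.png

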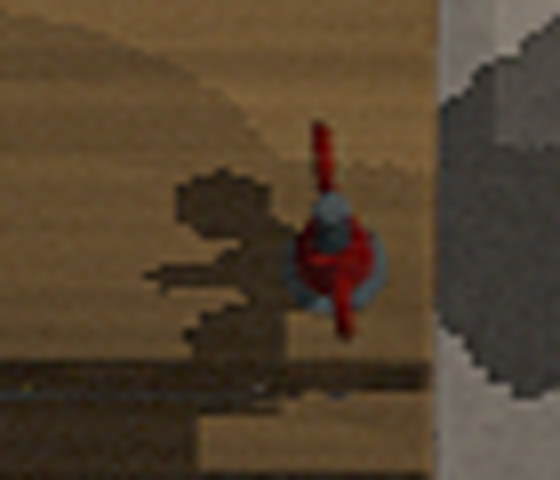

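View pics/t1.png

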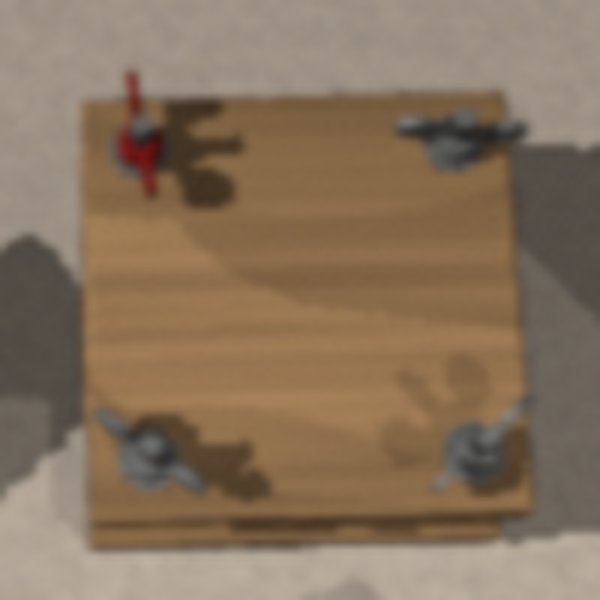

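Run:
```python
from h import *
f=lambda p,o,s:(np.array(p)+.5)/s-.5+np.array(o)
S=lambda *p:f(p,(200,215),8); T=lambda *p:f(p,(240,125),6)
C=[atz('top',T(*p),89)[:2] for p in((82,101),(505,92),(530,513),(90,522))]
print(np.round(C,1), 'ctr',np.mean(C,0)); 
for i in range(4): d=C[(i+1)%4]-C[i]; print(np.linalg.norm(d),np.degrees(np.arctan2(d[1],d[0])))
print('bolt',tri(S(331,203),T(143,124)),atz('scene',S(331,203),121),atz('top',T(143,124),121))
for z in(110,):
  for n,a,b in(('scene',S(320,125),S(346,335)),('top',T(131,75),T(151,192))):
    p,q=atz(n,a,112)[:2],atz(n,b,112)[:2]; print(n,p,q,np.linalg.norm(p-q),(p+q)/2,np.degrees(np.arctan2(*(p-q)[::-1])))
for a in ['tumbler','sharpener','punch','bamboo_box']:
  for n in('scene','top'):
    r=viewer.cut_out(a,n); print(a,n,[(round(k['p'],2),k['extent'],np.round([atz(n,(k['extent'][0]+sx*k['extent'][2],k['extent'][1]+sy*k['extent'][3]),40)[:2] for sx,sy in((0,0),(1,1))]).tolist()) for k in r[:2]])
```

```text
[[ 654.7   39.5]
 [ 654.3 -128.5]
 [ 485.3 -126.3]
 [ 486.2   40.7]] ctr [570.12437704 -43.63659943]
167.92357617832937 -90.1571187436639
168.921005825429 179.2533099520988
166.99537419700872 89.71640888683008
168.54538867625038 -0.432320769877711
bolt (array([632.92707786,  16.89680872, 121.43969652]), np.float64(0.009074015751756648)) [632.70551371  16.88572883 121.        ] [633.08405953  16.87464622 121.        ]
scene [608.33875573  13.62141272] [660.49807093  20.57105586] 52.62025942770442 [634.41841333  17.09623429] -172.41067999193763
top [656.32408365  20.50872625] [608.936891    14.33574386] 47.78756888018952 [632.63048733  17.42223505] 7.421949357482621
tumbler scene [(0.93, [95.1, 198.8, 44.9, 53.5], [[497.0, -298.0], [620.0, -183.0]])]
tumbler top []
sharpener scene [(0.96, [183.5, 316.9, 30.9, 28.5], [[747.0, -86.0], [796.0, -28.0]])]
sharpener top [(0.68, [281.1, 97.7, 19.8, 25.5], [[791.0, -37.0], [719.0, -84.0]])]
punch scene [(0.74, [275.6, 205.1, 59.4, 54.4], [[510.0, 85.0], [633.0, 197.0]])]
punch top [(0.56, [191.5, 161.6, 49.6, 53.1], [[624.0, 194.0], [487.0, 73.0]]), (0.51, [262.1, 137.0, 4.1, 19.1], [[684.0, 16.0], [633.0, 8.0]])]
bamboo_box scene [(0.86, [181.0, 136.3, 51.7, 44.8], [[322.0, -132.0], [449.0, -7.0]])]
bamboo_box top []
```

```bash
cat >> h.py <<'E'
A=np.array([632.8,16.9])
def to(p,yaw=0.):
    s=status.sense(); M=R.from_euler('xyz',s['tcp_rot'])
    T=R.from_euler('xyz',[np.pi,0,yaw])
    d=M.inv().apply(np.array(p)-s['eef_pos'])/1000; r=(M.inv()*T).as_rotvec()
    print(np.round(d,4),np.round(r,3),'t',round(s['clock'],2),'p',np.round(s['eef_pos'],1),'F',np.round(s['contact_force'],2),'open',s['opening'])
E
python3 -c "
from h import *
to([633,46,200])"
```

```text
[-0.4889 -0.6199  0.0533] [-0.     0.    -1.282] t 0.6 p [ 178.  -599.1  253.3] F [ 0.07 -0.25 -0.51] open 0.9997109297394481
```

Call:
send_rows(plan=[[[-0.026,-0.033,0],[0,0,-0.12],-1],[[-0.052,-0.066,0],[0,0,-0.24],-1],[[-0.078,-0.099,0],[0,0,-0.36],-1],[[-0.104,-0.132,0],[0,0,-0.48],-1],[[-0.13,-0.165,0],[0,0,-0.6],-1]], squeeze=20)

```text
clock: 1.02
eef_pos: [298.8, -427.3, 253.4]
tcp_rot: [3.142, -0.0, -0.677]
contact_force: [1.1, -0.4, -0.1]
opening: 0.3
```

```bash
python3 -c "
from h import *
to([633,46,200])"
```

```text
[-0.0359 -0.5783  0.0534] [ 0.    -0.    -0.677] t 1.02 p [ 298.8 -427.3  253.4] F [ 1.08 -0.37 -0.12] open 0.3003728652690066
```

Call:
send_rows(plan=[[[-0.0025,-0.041,0],[0,0,-0.12],-1],[[-0.005,-0.082,0],[0,0,-0.24],-1],[[-0.0075,-0.123,0],[0,0,-0.36],-1],[[-0.01,-0.164,0],[0,0,-0.48],-1],[[-0.0125,-0.205,0],[0,0,-0.6],-1]])

```text
clock: 1.43
eef_pos: [418.2, -257.9, 253.7]
tcp_rot: [3.141, -0.001, -0.071]
contact_force: [0.8, -1.3, -1.0]
opening: 0.0
```

```bash
python3 -c "
from h import *
to([633,46,200])"
```

```text
[ 0.1926 -0.3184  0.0537] [ 0.001 -0.001 -0.071] t 1.43 p [ 418.2 -257.9  253.7] F [ 0.82 -1.29 -0.95] open 0.00028063331735381897
```

Call:
send_rows(plan=[[[0.021,-0.035,0.003],[0,0,-0.07],-1],[[0.042,-0.07,0.006],[0,0,-0.07],-1],[[0.063,-0.105,0.01],[0,0,-0.07],-1],[[0.084,-0.14,0.015],[0,0,-0.07],-1],[[0.105,-0.175,0.02],[0,0,-0.07],-1]])

```text
clock: 1.85
eef_pos: [536.4, -88.9, 233.9]
tcp_rot: [3.141, -0.002, -0.001]
contact_force: [0.5, -0.6, -0.5]
opening: 0.004
```

```bash
python3 -c "
from h import *
to([633,46,200])"
```

```text
[ 0.0964 -0.135   0.0339] [ 0.001 -0.002 -0.001] t 1.85 p [536.4 -88.9 233.9] F [ 0.55 -0.59 -0.52] open 0.003844934375678702
```

Call:
send_rows(plan=[[[0.022,-0.031,0.008],[0,0,0],-1],[[0.044,-0.062,0.016],[0,0,0],-1],[[0.066,-0.093,0.024],[0,0,0],-1],[[0.0885,-0.124,0.032],[0,0,0],-1],[[0.0964,-0.135,0.034],[0.001,-0.002,0],-1]])

```text
clock: 2.27
eef_pos: [634.9, 50.1, 198.7]
tcp_rot: [-3.14, -0.0, 0.001]
contact_force: [-0.8, 0.4, -0.7]
opening: 0.002
```

```bash
python3 -c "
from h import *
to([633,46,129])
a=viewer.grab_frame('scene');b=viewer.grab_frame('top')
crop('scene',240,230,60,60,5,'s2.png',a);crop('top',265,150,60,60,5,'t2.png',b)
cv2.imwrite('pics/st2.png',np.hstack([cv2.imread('pics/s2.png'),cv2.imread('pics/t2.png')])[:, :][::1])
x=cv2.imread('pics/st2.png');cv2.imwrite('pics/st2.png',cv2.resize(x,(800,400)))
"
```

```text
[-0.0019  0.0042  0.0697] [-0.001 -0.     0.001] t 2.27 p [634.9  50.1 198.7] F [-0.78  0.4  -0.69] open 0.0016935643524241607
```

View pics/st2.png

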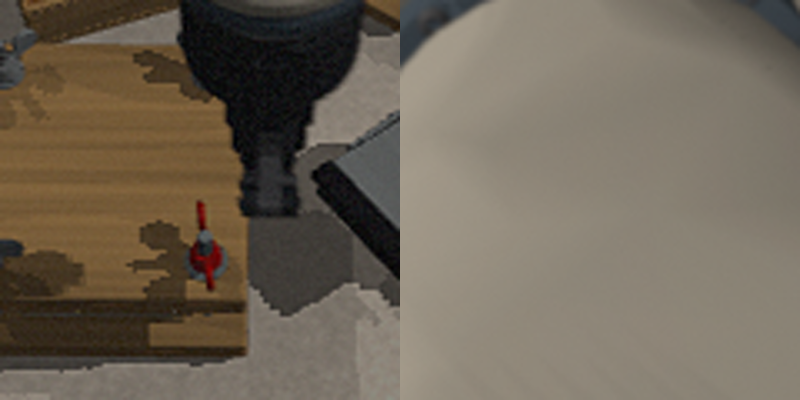

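The scene view shows the shut fingertip clear of the nut, on its +y side. The arm blocks the top view. Next I'll descend beside the nut.

Call:
send_rows(plan=[[[-0.002,0.005,0.02],[-0.001,0,0],-1],[[-0.002,0.005,0.04],[-0.001,0,0],-1],[[-0.002,0.005,0.055],[-0.001,0,0],-1],[[-0.002,0.005,0.065],[-0.001,0,0],-1],[[-0.002,0.005,0.07],[-0.001,0,0],-1]])

```text
clock: 2.78
eef_pos: [630.5, 41.9, 128.1]
tcp_rot: [3.141, 0.003, 0.001]
contact_force: [0.2, -0.1, 0.0]
opening: 0.0
```

```bash
cat > orb.py <<'E'
from h import *
import sys
# orbit rows: from angle a0 by step da per row
a0,da=float(sys.argv[1]),float(sys.argv[2]); rho=float(sys.argv[3]) if len(sys.argv)>3 else 26
s=status.sense(); p=s['eef_pos']; M=R.from_euler('xyz',s['tcp_rot'])
v=p[:2]-A; print('now ang',np.degrees(np.arctan2(v[1],v[0])).round(1),'rho',np.hypot(*v).round(1),'p',p.round(1),'F',s['contact_force'].round(1),'T',s['wrist_torque'].round(2),'rot',s['tcp_rot'].round(3),'t',s['clock'])
for i in range(1,6):
    a=np.radians(a0+da*i); t=np.array([*(A+rho*np.array([np.cos(a),np.sin(a)])),129])
    print(np.round(M.inv().apply(t-p)/1000,4).tolist())
E
python3 orb.py 90 -12
python3 -c "
from h import *
crop('scene',240,230,60,60,5,'s3.png')"
```

```text
now ang 95.2 rho 25.1 p [630.5  41.9 128.1] F [ 0.2 -0.1  0. ] T [-0.01  0.02  0.05] rot [3.141e+00 3.000e-03 1.000e-03] t 2.7833
[0.0077, -0.0004, -0.0009]
[0.0128, 0.0013, -0.0009]
[0.0175, 0.004, -0.0009]
[0.0216, 0.0076, -0.0009]
[0.0248, 0.012, -0.0009]
```

View pics/s3.png

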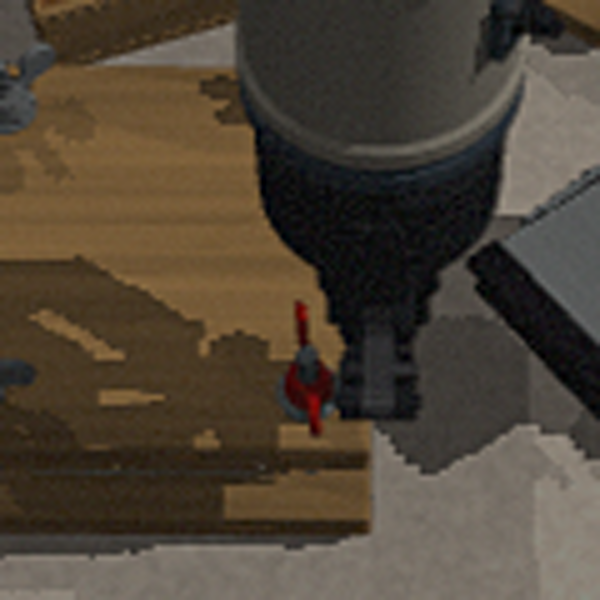

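Call:
send_rows(plan=[[[0.0077,-0.001,-0.001],[0,0,0],-1],[[0.0128,0.0013,-0.001],[0,0,0],-1],[[0.0175,0.004,-0.001],[0,0,0],-1],[[0.0216,0.0076,-0.001],[0,0,0],-1],[[0.0248,0.012,-0.001],[0,0,0],-1]])

```text
clock: 3.25
eef_pos: [656.4, 29.9, 129.4]
tcp_rot: [3.141, 0.002, 0.001]
contact_force: [-0.6, 1.2, 0.1]
opening: -0.0
```

```bash
python3 orb.py 30 -15
python3 -c "
from h import *
crop('scene',240,230,60,60,5,'s4.png')"
```

```text
now ang 28.8 rho 26.9 p [656.4  29.9 129.4] F [-0.6  1.2  0.1] T [ 0.16  0.09 -0.06] rot [3.141e+00 2.000e-03 1.000e-03] t 3.25
[0.0015, 0.0062, 0.0004]
[0.0024, 0.013, 0.0004]
[0.0015, 0.0197, 0.0004]
[-0.0011, 0.026, 0.0004]
[-0.0053, 0.0313, 0.0005]
```

View pics/s4.png

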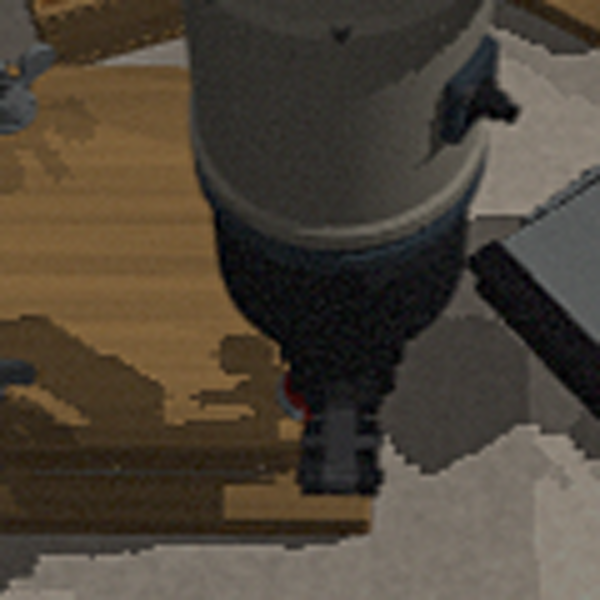

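The finger has touched the wing at about 1.3 N, so I'll continue the clockwise orbit.

Call:
send_rows(plan=[[[0.0015,0.0062,0.0004],[0,0,0],-1],[[0.0024,0.013,0.0004],[0,0,0],-1],[[0.0015,0.0197,0.0004],[0,0,0],-1],[[-0.001,0.026,0.0004],[0,0,0],-1],[[-0.0053,0.0313,0.0005],[0,0,0],-1]])

```text
clock: 3.72
eef_pos: [651.5, -3.2, 128.9]
tcp_rot: [3.14, 0.001, 0.001]
contact_force: [0.5, 1.3, 0.1]
opening: 0.002
```

```bash
python3 orb.py -45 -15
```

```text
now ang -47.0 rho 27.4 p [651.5  -3.2 128.9] F [0.5 1.3 0.1] T [ 0.12 -0.16 -0.03] rot [3.14e+00 1.00e-03 1.00e-03] t 3.7167
[-0.0057, 0.0024, -0.0001]
[-0.012, 0.005, -0.0001]
[-0.0187, 0.0059, -0.0]
[-0.0254, 0.005, -0.0]
[-0.0317, 0.0024, -0.0]
```

Call:
send_rows(plan=[[[-0.0057,0.0024,0],[0.001,0,0],-1],[[-0.012,0.005,0],[0.001,0,0],-1],[[-0.0187,0.0059,0],[0.001,0,0],-1],[[-0.0254,0.005,0],[0.001,0,0],-1],[[-0.0317,0.0024,0],[0.001,0,0],-1]])

```text
clock: 4.13
eef_pos: [618.9, -5.7, 129.0]
tcp_rot: [3.141, 0.001, 0.001]
contact_force: [0.6, -0.2, -0.2]
opening: 0.006
```

```bash
python3 orb.py -120 -15
python3 -c "
from h import *
crop('scene',240,230,60,60,5,'s5.png')"
```

```text
now ang -121.6 rho 26.6 p [618.9  -5.7 129. ] F [ 0.6 -0.2 -0.2] T [-0.12 -0.17  0.02] rot [3.141e+00 1.000e-03 1.000e-03] t 4.1333
[-0.0045, -0.0042, 0.0]
[-0.0086, -0.0096, 0.0]
[-0.0112, -0.0159, 0.0]
[-0.0121, -0.0226, 0.0]
[-0.0112, -0.0294, 0.0]
```

View pics/s5.png

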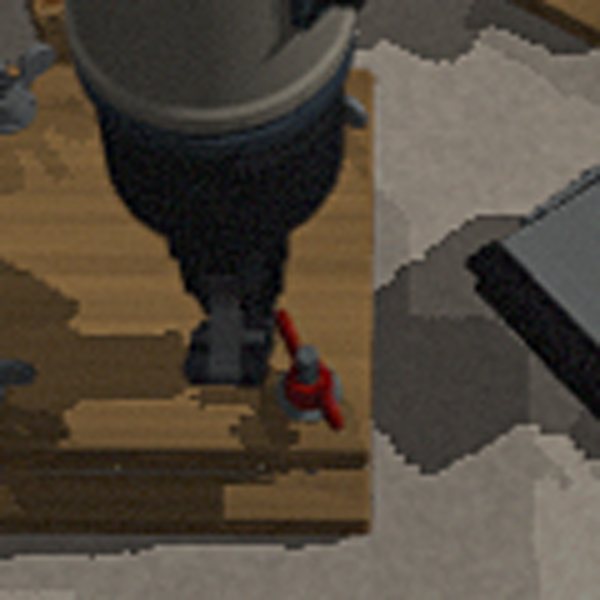

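The nut follows: the wing that pointed to +x now points back-left, about 160° turned, and the press has not moved.

Call:
send_rows(plan=[[[-0.0045,-0.0042,0],[0,0,0],-1],[[-0.0086,-0.0096,0],[0,0,0],-1],[[-0.0112,-0.0159,0],[0,0,0],-1],[[-0.0121,-0.0226,0],[0,0,0],-1],[[-0.0112,-0.0294,0],[0,0,0],-1]])

```text
clock: 4.6
eef_pos: [605.9, 25.2, 128.8]
tcp_rot: [3.141, 0.003, 0.001]
contact_force: [-0.3, -1.8, 0.7]
opening: -0.002
```

```bash
python3 orb.py -195 -15
```

```text
now ang 162.9 rho 28.2 p [605.9  25.2 128.8] F [-0.3 -1.8  0.7] T [-0.22  0.11 -0.04] rot [3.141e+00 3.000e-03 1.000e-03] t 4.6
[0.0044, -0.0047, -0.0002]
[0.0085, -0.0101, -0.0003]
[0.0139, -0.0142, -0.0003]
[0.0202, -0.0168, -0.0003]
[0.0269, -0.0177, -0.0003]
```

Call:
send_rows(plan=[[[0.0044,-0.0047,0],[0,0,0],-1],[[0.0085,-0.0101,0],[0,0,0],-1],[[0.0139,-0.0142,0],[0,0,0],-1],[[0.0202,-0.0168,0],[0,0,0],-1],[[0.0269,-0.0177,0],[0,0,0],-1]])

```text
clock: 5.02
eef_pos: [633.5, 43.5, 128.5]
tcp_rot: [3.141, 0.004, 0.001]
contact_force: [-1.1, 0.8, 0.4]
opening: -0.002
```

```bash
python3 orb.py -270 -15
```

```text
now ang 88.6 rho 26.6 p [633.5  43.5 128.5] F [-1.1  0.8  0.4] T [ 0.07  0.15 -0.04] rot [3.141e+00 4.000e-03 1.000e-03] t 5.0167
[0.0061, 0.0015, -0.0005]
[0.0123, 0.0041, -0.0005]
[0.0177, 0.0083, -0.0005]
[0.0218, 0.0137, -0.0005]
[0.0244, 0.0199, -0.0005]
```

Call:
send_rows(plan=[[[0.0061,0.0015,0],[0,0,0],-1],[[0.0123,0.0041,0],[0,0,0],-1],[[0.0177,0.0083,0],[0,0,0],-1],[[0.0218,0.0137,0],[0,0,0],-1],[[0.0244,0.0199,0],[0,0,0],-1]])

```text
clock: 5.43
eef_pos: [658.6, 23.1, 128.4]
tcp_rot: [-3.141, 0.003, 0.001]
contact_force: [-0.9, 1.0, 0.4]
opening: 0.002
```

```bash
python3 orb.py -345 -9
```

```text
now ang 13.4 rho 26.5 p [658.6  23.1 128.4] F [-0.9  1.   0.4] T [ 0.22  0.08 -0.02] rot [-3.141e+00  3.000e-03  1.000e-03] t 5.4333
[0.0001, 0.0034, -0.0006]
[0.0002, 0.0075, -0.0006]
[-0.0004, 0.0116, -0.0006]
[-0.0015, 0.0155, -0.0006]
[-0.0033, 0.0192, -0.0006]
```

Call:
send_rows(plan=[[[0.0001,0.0034,-0.0005],[0,0,0],-1],[[0.0002,0.0075,-0.0005],[0,0,0],-1],[[-0.0004,0.0116,-0.0005],[0,0,0],-1],[[-0.0015,0.0155,-0.0005],[0,0,0],-1],[[-0.0033,0.0192,-0.0005],[0,0,0],-1]])

```text
clock: 5.85
eef_pos: [655.4, 3.3, 129.2]
tcp_rot: [-3.142, 0.003, 0.001]
contact_force: [0.5, -0.1, -0.0]
opening: -0.0
```

```bash
python3 orb.py -390 -7
```

```text
now ang -31.0 rho 26.3 p [655.4   3.3 129.2] F [ 0.5 -0.1 -0. ] T [ 0.15 -0.22  0.02] rot [-3.142e+00  3.000e-03  1.000e-03] t 5.85
[-0.0018, 0.0021, 0.0002]
[-0.0039, 0.0045, 0.0002]
[-0.0062, 0.0066, 0.0002]
[-0.0088, 0.0085, 0.0002]
[-0.0116, 0.01, 0.0002]
```

Call:
send_rows(plan=[[[-0.0018,0.0021,0],[0,0,0],-1],[[-0.0039,0.0045,0],[0,0,0],-1],[[-0.0062,0.0066,0],[0,0,0],-1],[[-0.0088,0.0085,0],[0,0,0],-1],[[-0.0116,0.01,0],[0,0,0],-1]])

```text
clock: 6.27
eef_pos: [643.6, -6.8, 129.3]
tcp_rot: [-3.142, 0.002, 0.001]
contact_force: [1.5, 0.8, 0.5]
opening: 0.003
```

```bash
python3 orb.py -425 -8
```

```text
now ang -65.4 rho 26.0 p [643.6  -6.8 129.3] F [1.5 0.8 0.5] T [ 0.19 -0.26 -0.03] rot [-3.142e+00  2.000e-03  1.000e-03] t 6.2667
[-0.0032, 0.0012, 0.0003]
[-0.0068, 0.002, 0.0003]
[-0.0104, 0.0023, 0.0003]
[-0.014, 0.0021, 0.0003]
[-0.0176, 0.0014, 0.0003]
```

Call:
send_rows(plan=[[[-0.0032,0.0012,0],[0,0,0],-1],[[-0.0068,0.002,0],[0,0,0],-1],[[-0.0104,0.0023,0],[0,0,0],-1],[[-0.014,0.0021,0],[0,0,0],-1],[[-0.0176,0.0014,0],[0,0,0],-1]])

```text
clock: 6.68
eef_pos: [625.7, -8.2, 129.3]
tcp_rot: [3.142, 0.002, 0.001]
contact_force: [1.4, -0.5, 0.5]
opening: 0.001
```

```bash
python3 orb.py -465 -8
python3 -c "
from h import *
crop('scene',240,230,60,60,5,'s6.png')"
```

```text
now ang -105.8 rho 26.1 p [625.7  -8.2 129.3] F [ 1.4 -0.5  0.5] T [-0.09 -0.26 -0.02] rot [3.142e+00 2.000e-03 1.000e-03] t 6.6833
[-0.003, -0.0012, 0.0003]
[-0.0063, -0.0029, 0.0003]
[-0.0092, -0.0049, 0.0003]
[-0.0119, -0.0074, 0.0003]
[-0.0142, -0.0102, 0.0003]
```

View pics/s6.png

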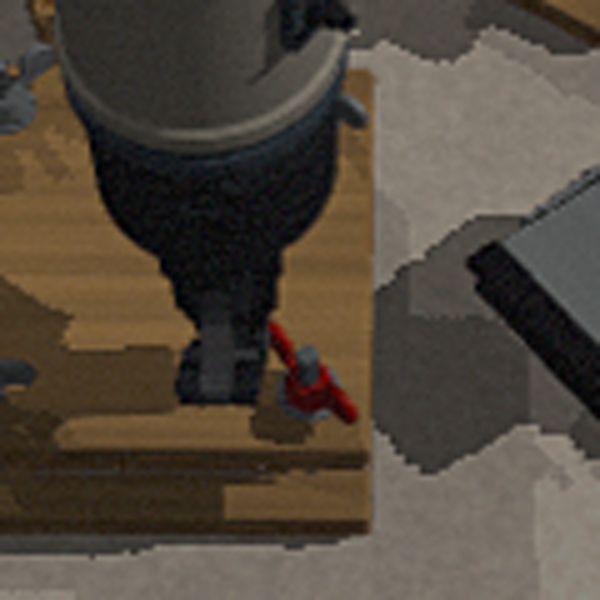

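The finger is still pushing the left-rear wing (275,335 in the crop), the bolt stands where it was, and about 1.4 turns are done. I'll go on in the same small steps.

Call:
send_rows(plan=[[[-0.003,-0.0012,0],[0,0,0],-1],[[-0.0063,-0.0029,0],[0,0,0],-1],[[-0.0092,-0.0049,0],[0,0,0],-1],[[-0.0119,-0.0074,0],[0,0,0],-1],[[-0.0142,-0.0102,0],[0,0,0],-1]])

```text
clock: 7.15
eef_pos: [610.2, 2.3, 129.2]
tcp_rot: [3.142, 0.003, 0.001]
contact_force: [0.4, -1.5, -0.6]
opening: 0.002
```

```bash
python3 orb.py -505 -8
```

```text
now ang -147.1 rho 26.8 p [610.2   2.3 129.2] F [ 0.4 -1.5 -0.6] T [-0.17 -0.07  0.  ] rot [3.142e+00 3.000e-03 1.000e-03] t 7.15
[-0.0006, -0.0028, 0.0002]
[-0.002, -0.0061, 0.0002]
[-0.003, -0.0096, 0.0002]
[-0.0034, -0.0132, 0.0002]
[-0.0033, -0.0168, 0.0002]
```

Call:
send_rows(plan=[[[-0.0006,-0.0028,0],[0,0,0],-1],[[-0.002,-0.0061,0],[0,0,0],-1],[[-0.003,-0.0096,0],[0,0,0],-1],[[-0.0034,-0.0132,0],[0,0,0],-1],[[-0.0033,-0.0168,0],[0,0,0],-1]])

```text
clock: 7.57
eef_pos: [606.7, 19.5, 129.1]
tcp_rot: [3.142, 0.004, 0.001]
contact_force: [-0.0, -1.7, -0.2]
opening: -0.002
```

```bash
python3 orb.py -545 -8
```

```text
now ang 174.3 rho 26.2 p [606.7  19.5 129.1] F [-0.  -1.7 -0.2] T [-0.25 -0.01 -0.02] rot [3.142e+00 4.000e-03 1.000e-03] t 7.5667
[0.0008, -0.0032, 0.0001]
[0.0018, -0.0067, 0.0001]
[0.0034, -0.01, 0.0001]
[0.0053, -0.013, 0.0001]
[0.0077, -0.0158, 0.0001]
```

Call:
send_rows(plan=[[[0.0008,-0.0032,0],[0,0,0],-1],[[0.0018,-0.0067,0],[0,0,0],-1],[[0.0034,-0.01,0],[0,0,0],-1],[[0.0053,-0.013,0],[0,0,0],-1],[[0.0077,-0.0158,0],[0,0,0],-1]])

```text
clock: 7.98
eef_pos: [614.4, 35.7, 129.0]
tcp_rot: [3.142, 0.004, 0.001]
contact_force: [-1.7, -1.2, -0.1]
opening: 0.0
```

```bash
python3 orb.py -585 -8
```

```text
now ang 134.3 rho 26.3 p [614.4  35.7 129. ] F [-1.7 -1.2 -0.1] T [-0.12  0.14 -0.05] rot [3.142e+00 4.000e-03 1.000e-03] t 7.9833
[0.0027, -0.0019, 0.0]
[0.0058, -0.0039, -0.0]
[0.0091, -0.0054, -0.0]
[0.0125, -0.0065, -0.0]
[0.0161, -0.007, -0.0]
```

Call:
send_rows(plan=[[[0.0027,-0.0019,0],[0,0,0],-1],[[0.0058,-0.0039,0],[0,0,0],-1],[[0.0091,-0.0054,0],[0,0,0],-1],[[0.0125,-0.0065,0],[0,0,0],-1],[[0.0161,-0.007,0],[0,0,0],-1]])

```text
clock: 8.4
eef_pos: [630.8, 43.0, 128.9]
tcp_rot: [-3.141, 0.004, 0.001]
contact_force: [-1.4, -0.1, 0.9]
opening: 0.002
```

```bash
python3 orb.py -625 -8
```

```text
now ang 94.3 rho 26.2 p [630.8  43.  128.9] F [-1.4 -0.1  0.9] T [-0.02  0.22  0.01] rot [-3.141e+00  4.000e-03  1.000e-03] t 8.4
[0.0033, 0.0001, -0.0001]
[0.0069, 0.0006, -0.0002]
[0.0104, 0.0015, -0.0002]
[0.0138, 0.0029, -0.0002]
[0.0169, 0.0048, -0.0002]
```

Call:
send_rows(plan=[[[0.0033,0.0001,0],[0,0,0],-1],[[0.0069,0.0006,0],[0,0,0],-1],[[0.0104,0.0015,0],[0,0,0],-1],[[0.0138,0.0029,0],[0,0,0],-1],[[0.0169,0.0048,0],[0,0,0],-1]])

```text
clock: 8.82
eef_pos: [648.1, 38.2, 128.8]
tcp_rot: [-3.141, 0.004, 0.001]
contact_force: [-4.1, 2.3, 0.2]
opening: 0.001
```

```bash
python3 orb.py -665 -8
```

```text
now ang 54.3 rho 26.2 p [648.1  38.2 128.8] F [-4.1  2.3  0.2] T [ 0.5   0.89 -0.07] rot [-3.141e+00  4.000e-03  1.000e-03] t 8.8167
[0.0024, 0.0022, -0.0002]
[0.0049, 0.0049, -0.0003]
[0.007, 0.0079, -0.0003]
[0.0086, 0.0111, -0.0003]
[0.0098, 0.0145, -0.0003]
```

```bash
python3 -c "
from h import *
crop('scene',240,230,60,60,5,'s7.png')
s=status.sense();print(s['contact_force'],s['eef_pos'])"
```

```text
[-2.6228471   2.79888147  0.90624791] [647.94898974  38.01275181 128.61411195]
```

View pics/s7.png

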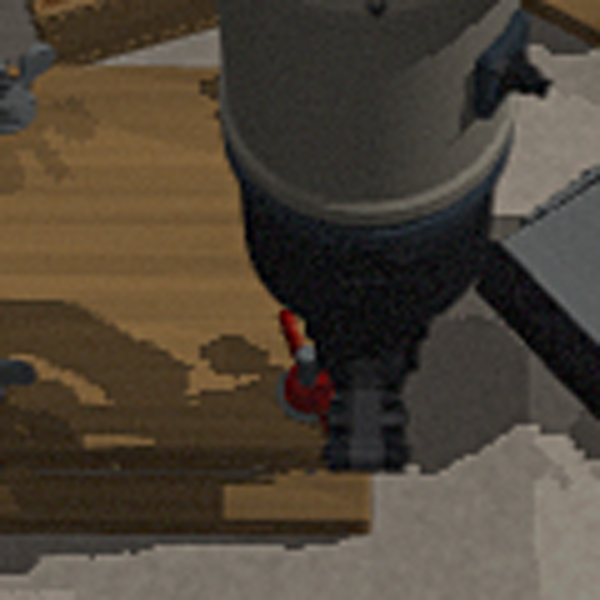

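The force has risen to about 4 N, so this may be the stop. I'll make a small test step of about 4 mm.

Call:
send_rows(plan=[[[0.0008,0.0008,0],[0,0,0],-1],[[0.0016,0.0016,0],[0,0,0],-1],[[0.0024,0.0024,0],[0,0,0],-1],[[0.003,0.0032,0],[0,0,0],-1],[[0.003,0.0032,0],[0,0,0],-1]])

```text
clock: 9.28
eef_pos: [649.6, 36.1, 128.4]
tcp_rot: [-3.139, 0.008, 0.0]
contact_force: [-6.0, 6.8, 2.7]
opening: 0.001
```

```bash
python3 orb.py -675 -4
python3 -c "
from h import *
crop('scene',240,230,60,60,5,'s8.png')"
```

```text
now ang 48.8 rho 25.5 p [649.6  36.1 128.4] F [-6.   6.8  2.7] T [ 1.29  1.07 -0.  ] rot [-3.139  0.008  0.   ] t 9.2833
[0.0028, 0.0021, -0.0007]
[0.0039, 0.0036, -0.0007]
[0.005, 0.005, -0.0007]
[0.0059, 0.0066, -0.0007]
[0.0067, 0.0082, -0.0007]
```

View pics/s8.png

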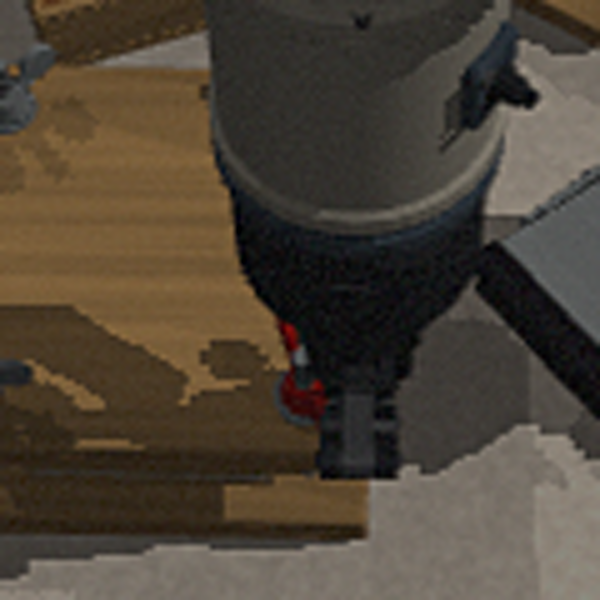

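About 9 N now while the finger lags by 2 mm. That is roughly 0.1–0.2 N m on the nut against 0.02 needed to turn it, so this should be the hard stop. I'll back off and lift to check.

Call:
send_rows(plan=[[[0,-0.005,0],[0,0,0],-1],[[0,-0.012,0],[0,0,0],-1],[[0,-0.016,0],[0,0,0],-1],[[0,-0.016,-0.02],[0,0,0],-1],[[0,-0.016,-0.05],[0,0,0],-1]])

```text
clock: 9.75
eef_pos: [648.4, 52.3, 176.1]
tcp_rot: [-3.14, 0.013, 0.001]
contact_force: [0.6, -1.3, 1.0]
opening: 0.001
```

Call:
send_rows(plan=[[[-0.03,0,-0.03],[0,0,0],-1],[[-0.07,0,-0.06],[0,0,0],-1],[[-0.11,0,-0.08],[0,0,0],-1],[[-0.15,0,-0.08],[0,0,0],-1],[[-0.19,0,-0.08],[0,0,0],-1]])

```text
clock: 10.17
eef_pos: [466.4, 52.1, 260.1]
tcp_rot: [-3.139, 0.009, 0.001]
contact_force: [-0.1, -0.2, 0.7]
opening: -0.006
```

```bash
python3 -c "
from h import *
s=status.sense();print(s['contact_force'],s['eef_pos'],s['clock'])
a=viewer.grab_frame('scene');b=viewer.grab_frame('top')
cv2.imwrite('pics/scene9.png',a[:,:,::-1])
x=cv2.resize(np.ascontiguousarray(a[215:275,200:270,::-1]),None,fx=8,fy=8,interpolation=cv2.INTER_CUBIC);cv2.imwrite('pics/s9.png',x)
x=cv2.resize(np.ascontiguousarray(b[125:225,240:340,::-1]),None,fx=6,fy=6,interpolation=cv2.INTER_CUBIC);cv2.imwrite('pics/t9.png',x)
"
```

```text
[-0.07409601 -0.15960644  0.74544746] [466.39698274  52.05023917 260.1289589 ] 10.1667
```

View pics/s9.png

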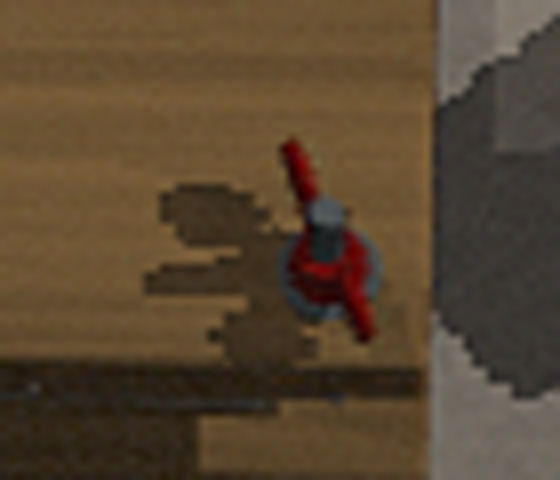

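View pics/t9.png

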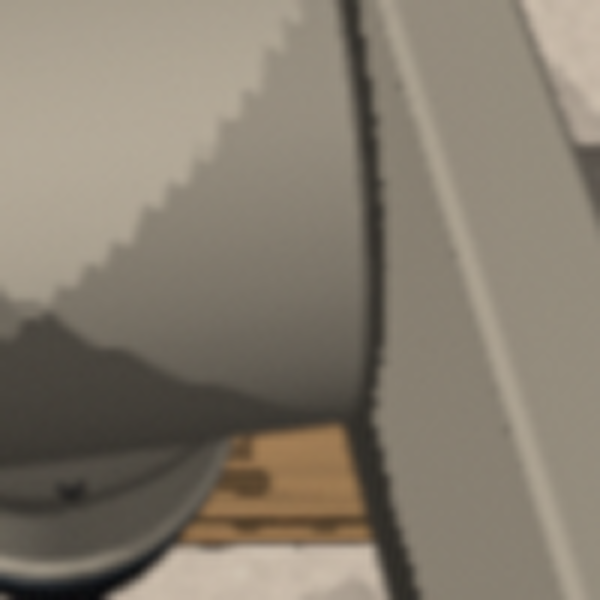

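View pics/scene9.png

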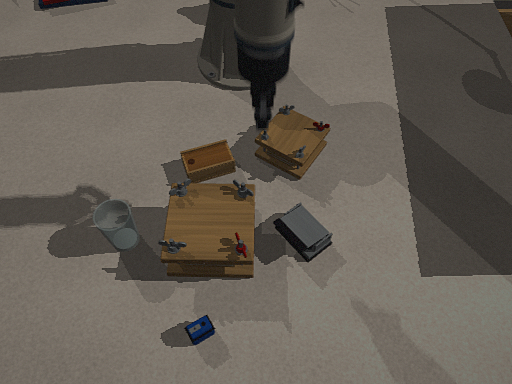

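Run:
```python
from h import *
f=lambda p,o,s:(np.array(p)+.5)/s-.5+np.array(o)
S=lambda *p:f(p,(200,215),8)
p,q=atz('scene',S(290,146),112)[:2],atz('scene',S(369,337),112)[:2]
print(p,q,np.degrees(np.arctan2(*(q-p)[::-1])),(p+q)/2,'bolt',atz('scene',S(325,210),121))
a0=cv2.imread('pics/scene0.png');a1=cv2.imread('pics/scene9.png')
d=cv2.absdiff(a0,a1).max(2)
for n,(x0,y0,x1,y1) in dict(tumbler=(90,195,140,255),sharp=(180,312,220,350),punch=(270,200,335,262),box=(178,138,237,182)).items():
    r=cv2.phaseCorrelate(a0[y0:y1,x0:x1].mean(2),a1[y0:y1,x0:x1].mean(2)); print(n,r)
```

```text
[613.78274254   6.92551855] [660.941633    25.63630058] 21.64121954735748 [637.36218777  16.28090956] bolt [634.44508642  15.59259018 121.        ]
tumbler ((0.062139653849264676, 0.16448038335386528), 0.531526987465426)
sharp ((0.06297101606755007, -0.02762324084354617), 0.9599331013938517)
punch ((-0.04169370262538763, -0.045342615309415635), 0.9892081520437161)
box ((-0.01673618380783637, 0.5343654494890195), 0.9897024131359312)
```

```bash
python3 -c "
from rig import job
print(job.sign_off())"
```

```text
the job is handed in; nothing more can be done
None
```

I ran the red wing nut down about 1.96 turns clockwise until it stopped, then lifted the arm clear and handed the job in at about 10 s on the robot's clock. The gripper was shut and its fingertip pushed one wing round the bolt, so neither the nut nor a wing was ever between the fingers.

**At the stop:** the nut turned at 1–2 N. Then the push rose to about 9 N, the wing stayed at about 22° and the press gave slightly instead. That is roughly 0.1–0.2 N m on the nut, against the 0.02 N m needed to turn it. I take this as the hard stop against the washer. I did not push a second time to confirm, and the nut's height is too small to read in the pictures.

**Press:** in the last picture the bolt had moved about 2 mm (limit 30 mm) and the press lay flat.

**Things round it:** tumbler, sharpener and punch matched the first picture to within 0.2 pixels. The box came out half a pixel off. I never went near it, so I take that as noise from changed shadows.

**Checks that fell short:** the arm hid the nut and nearly all of the press in the last top view, so the final check is from the scene camera alone. The box and tumbler were also not recognised from the top view at the start.

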